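# Make up the purge fitting on a flange: finger-tight, then a quarter turn with the spanner

### The arm

A 6-joint arm with a two-finger parallel gripper is mounted at the origin on the work surface. World frame = base frame: x ahead of the robot, y to its left, z up, the work surface at z = 0. Lengths are in m, angles in rad, forces in N, time in s.
With the tool pointing down it reaches from about 0.35 to 0.975 m from the base axis. Payload 4.9 kg.
Tool frame: the origin (TCP) lies at the very end of the fingers, on their centre line; the grasp point (between the pads) lies 19 mm behind it (env.grip_depth is the distance from the TCP to the grasp point, in m); x points along the fingers, y is the direction in which the jaws open and shut, and the axes are right-handed (so a half turn about x gives the same grasp; the last joint's range is limited). The gripper opens to 85 mm and grips with 20 to 120 N. Pads are 22 mm wide; open, the fingers measure 114 mm over their backs; the gripper's body (76 mm by 85 mm) begins 54 mm behind the grasp point. The pads swing forward as they close: fully open they stand 13 mm farther back than shut.
Start: joints at [-1.448, 0.053, 1.613, -0, 1.476, -0.119], TCP at [0.15, -0.607, 0.231] pointing down, gripper open.
Joint ranges: [-3.01, 3.01], [-1.01, 2.22], [0.06, 2.58], [-1.02, 4.17], [0.09, 2.62], [-3.14, 3.14]. Speed limits (rad/s): [2.57, 2.57, 3.14, 3.14, 3.14, 3.14].

### API

Orientations are given as [roll, pitch, yaw] about the fixed x, y, z axes, in that order (R = Rz(yaw) Ry(pitch) Rx(roll)).
In Python, from workcell import env gives the robot as it stands.
- The arm moves only by the tool servo_tool, never from a script. Its argument "targets" is a list of rows, each an object with "delta_pos": the shift along the world's x, y, z in m, a list of three; "twist": the turn, a rotation vector about the world's x, y, z in degrees, a list of three. A call has 1 to 8 rows; each row is the pose to reach, as a shift and turn from the pose commanded when the call began; what a row does not reach only later rows make up. A row lasts 1/10 s, in which the tool goes at most 50 mm and 8.59 degrees, less where a joint would pass 70% of its speed; a pose out of reach is approached as far as the arm can. A call with a gripper value outside its range is refused whole. "jaw" is the finger opening in m, from 0 to 0.0854, set as the call begins (left out, the last holds). The fingers move at their own pace and stop on an object; "grip_force" is the grip in N (left out, the last holds). Time passes only in rows, so rows that repeat a pose let the fingers close. It gives the time, the measured TCP pose, the force and the opening at its end, in the units of the state.
- env.get_obs(): the state, without advancing time (a new reading comes with each control period).
- env.get_image(name): name is "scene" or "top"; returns the picture (384x512x3 uint8, red, green, blue); there is no depth.
- env.camera_info(name): a dict with "intrinsics" (3x3 intrinsics, pixels), "k1" (the pictures are not rectified: a ray, as slopes to the right and down, at radius r is drawn at 1 + k1 r^2 times it, then the intrinsics apply), "view" (4x4, takes a point from world to camera coordinates). Camera axes: x right, y down, z forward; pixel columns grow to the right and rows downward; lengths in m; the calibration is good to about 2 mm. A picture is of the moment at which its call begins. camera_info takes no time and is no camera call.
- env.hand_in(): hands the job in, once; it reports no verdict.
The state is a dict: "time": time; "joints": joint angles; "joint_vel": joint speeds; "effort": joint torques, N m; "tcp_pos": TCP position; "ee_rot": TCP orientation; "wrist_force": force on the tool from outside, world axes, zero at the start; "moment": the same for the moment, N m; "gripper_width": finger opening in m.
Only numpy, scipy, OpenCV 4.12 (cv2) and the standard library are available. Lean on these libraries where they do the work, as an engineer would, in place of code of your own. Each camera call takes 0.05 s, during which the arm holds its last target. There are 200 camera calls.

### The job

With the fingers, run the big brass compression nut in the middle of the steel flange clockwise until it is finger-tight; then put the large open-ended spanner on it and tighten it by a quarter turn more, no further. Let go of the spanner (it may stay on the nut or lie on the flange or bench), do not slacken the nut again, and leave the other things where they are.

Things in the scene. Friction and masses are not known exactly. Their poses are not given: they have to be found in the camera images.
- flange: Round steel blank flange lying flat, fixed to the bench: 190 mm across, 22 mm thick, eight dark bolt-hole marks near its rim. Origin: centre of its underside, z up. A dark line is scribed on its face from 29 to 59 mm from the centre along its own +x.
- nut: Brass hexagon nut, axis vertical, at the centre of the flange: 32 mm across flats, 37 across corners, 30 mm high, its underside 25 mm above the bench (3 mm above the flange's face). A 12 mm copper tube sticks up 19 mm from its top. Origin: on its axis, at its underside, z up. Its x axis goes through the middle of a flat. It turns in place and does not rise or sink.
- nut_top (a point): Centre of the nut's top face, 55 mm above the bench. A short dark line on this face runs out along the nut's +x; when the nut is just finger-tight it points the same way as the line on the flange, and a quarter turn later it is at right angles to it.
- run (a joint): How far the nut is run on, in rad, growing clockwise seen from above: 0 = finger-tight, negative = that much still to turn by hand (it starts between -0.55 and -1.25). It turns easily (0.2 N m friction) up to 0, where it stops on the ferrule; from there joint draw turns. Turning the nut back slackens this joint first.
- draw (a joint): Turn of the nut beyond finger-tight, in rad, clockwise seen from above: 0 at the start; a quarter turn is 1.57. Stiff (0.8 N m friction), stays where it is left. The nut's heading is the flange's yaw minus (run + draw).
- spanner_large: The larger of two flat steel open-ended spanners, 287 mm long, 12 mm thick, about 350 g, lying on the bench. Handle 18 mm wide along its x axis, head and mouth to +x, head 71 mm wide. Origin: on the underside of the handle, near the balance point, z up; the round tail end (27 mm) is centred at x = -135 mm. Pushed level onto the nut it can lie on the flange's face.
- large_jaw (a point): Centre of the large spanner's mouth, at x = 115 mm and 6 mm above its underside; on the nut's axis when fully on. 34 mm between the jaws, tips slightly flared and 23 mm ahead, bottom of the mouth 20 mm behind. It fits the nut with 2 mm play (7 degrees of free turn each way) when its x axis is parallel to a pair of flats.
- spanner_small: Bystander: smaller flat steel open-ended spanner, 212 mm long, 9 mm thick, mouth 20 mm: too small for the nut. Head to +x, origin under its handle near the balance point.
- ferrule: Bystander: loose brass ring 26 mm across, 10 mm high, lying on the flange's face. Origin: centre of its underside.
- small_nut: Bystander: loose steel hexagon nut 19 mm across flats, 14 mm high, lying on the flange's face. Origin: centre of its underside.
- nozzle: Bystander: reddish ceramic torch nozzle standing up, 32 mm across the foot, 45 mm high. Origin: centre of its foot.
- can: Bystander: grey can, 66 mm across, 110 mm high. Origin: centre of its foot.
- square: Bystander: red L-shaped welding square, arms about 80 mm, 16 mm thick, lying flat. Origin: underside, middle of one arm.

How it is judged:
On the way, in this order (a step that is already met when the one before it is completed fails the run):
1. the nut is run finger-tight (value of joint run above -0.08 rad and value of joint draw below 0.2 rad), for 0.2 s.
2. the large spanner is round the nut and has begun to tighten it (value of joint draw above 0.3 rad and horizontal distance between large_jaw and nut_top below 0.015 m and contact force between spanner_large and nut above 1 N).
At the end, for the whole second after the job is handed in: The nut is finger-tight (run within 0.15 rad of its stop) and a quarter turn beyond (draw 1.57 +- 0.30 rad, 73 to 107 degrees); the large spanner is let go and lies still, on the nut, the flange or the bench, its origin less than 60 mm above the bench (value of joint draw between 1.27 and 1.87 rad and value of joint run above -0.15 rad and linear speed of spanner_large below 0.02 m/s and height (world z) of spanner_large below 0.06 m); the robot touches nothing.
It fails at once if the spanner is used on the nut before it is run on by hand, or slackens it right off (run below -0.5 while the spanner bears on the nut) (contact force between spanner_large and nut above 1 N and value of joint run below -0.5 rad).
It fails at once if the fingers, not the spanner, turn the nut more than 0.2 rad beyond finger-tight (contact force between the fingers and nut above 2 N and value of joint draw above 0.2 rad and velocity of joint draw above 0.1 rad/s).
It fails at once if the nut is overtightened (draw beyond 1.95 rad) (value of joint draw above 1.95 rad).
It fails at once if another thing is moved more than 50 mm (distance of any of spanner_small, ferrule, small_nut, nozzle, can, square from where it was at the start of the episode above 0.05 m).
It also fails if it takes over 69 s, if anything falls off the work surface, if the arm or the gripper's body presses on something with over 40 N, if the wrist force passes 120 N, or if a joint passes its speed limit or range.

## Working session

There is one attempt and no reset: what is moved stays moved. The work goes in short steps, Python scripts to look and compute and a tool call to move; the robot and the scene stay as the last step left them, time stands still between calls to the robot, and variables do not carry over. Pictures are saved under pics/ and viewed, about 8 in all and at most 12, crops included, and the job is handed in when it is done.

Besides the shell and the picture viewer there is one more tool, called after "Emit:" by a JSON object that holds its "fn" and its "kwargs", one argument or row to a line. servo_tool: Moves the arm, as the interface text tells. Its arguments: {"type":"object","properties":{"targets":{"type":"array"},"jaw":{"type":"number"},"grip_force":{"type":"number"}},"required":["targets"]}

```bash
mkdir -p pics
cat > h.py <<'E'
import numpy as np, cv2
from workcell import env
def save(name,out):
    im=env.get_image(name); cv2.imwrite('pics/'+out,cv2.cvtColor(im,cv2.COLOR_RGB2BGR)); return im
def ray(name,px):
    c=env.camera_info(name);K=np.array(c['intrinsics']);V=np.array(c['view']);
    k=c['k1']; d=np.linalg.solve(K,[px[0],px[1],1.])[:2]; u=d.copy()
    for _ in range(20): u=d/(1+k*(u@u))
    return -V[:3,:3].T@V[:3,3], V[:3,:3].T@np.r_[u,1]
def at(name,px,z):
    o,r=ray(name,px); return o+r*(z-o[2])/r[2]
def proj(name,p):
    c=env.camera_info(name);K=np.array(c['intrinsics']);V=np.array(c['view']);q=V[:3,:3]@p+V[:3,3];u=q[:2]/q[2]
    u=u*(1+c['k1']*(u@u)); return (K@np.r_[u,1])[:2]
E
python3 - <<'E'
from h import *
for n in('top','scene'):
    save(n,n+'0.png'); c=env.camera_info(n); V=np.array(c['view']); print(n,-V[:3,:3].T@V[:3,3],V[2,:3],c['intrinsics'])
print(env.get_obs())
a=cv2.imread('pics/top0.png'); cv2.imwrite('pics/top0b.png',cv2.resize(a,(768,576),interpolation=cv2.INTER_CUBIC))
E
```

```text
top [0.48097433 0.07982363 1.01357248] [ 0.08812982  0.00838816 -0.99607368] [[362.0722632    0.         251.25222798]
 [  0.         362.0722632  189.49411878]
 [  0.           0.           1.        ]]
scene [ 1.31909099 -0.58004312  1.3485887 ] [-0.4556296   0.40960507 -0.79033243] [[480.98761658   0.         259.78257449]
 [  0.         480.98761658 184.91826906]
 [  0.           0.           1.        ]]
{'time': 0.1, 'joints': array([-1.44799627e+00,  5.32633684e-02,  1.61412870e+00,  1.18154854e-05,
        1.47598749e+00, -1.18976491e-01]), 'joint_vel': array([ 0.00022808, -0.00220083, -0.00142025,  0.00017278,  0.00026866,
        0.00026232]), 'effort': array([ 3.18664543e-04, -3.94899917e+01, -3.71362674e+01, -9.54471216e-05,
        3.92136863e-03, -1.28943459e-06]), 'tcp_pos': array([ 0.14959279, -0.60626991,  0.2302197 ]), 'ee_rot': array([-1.69635417,  1.56900939,  1.6870139 ]), 'wrist_force': array([ 0.74289733,  1.11143047, -0.52901116]), 'moment': array([ 0.06856479,  0.04973979, -0.01272142]), 'gripper_width': 0.08512693644197054}
```

View pics/top0b.png

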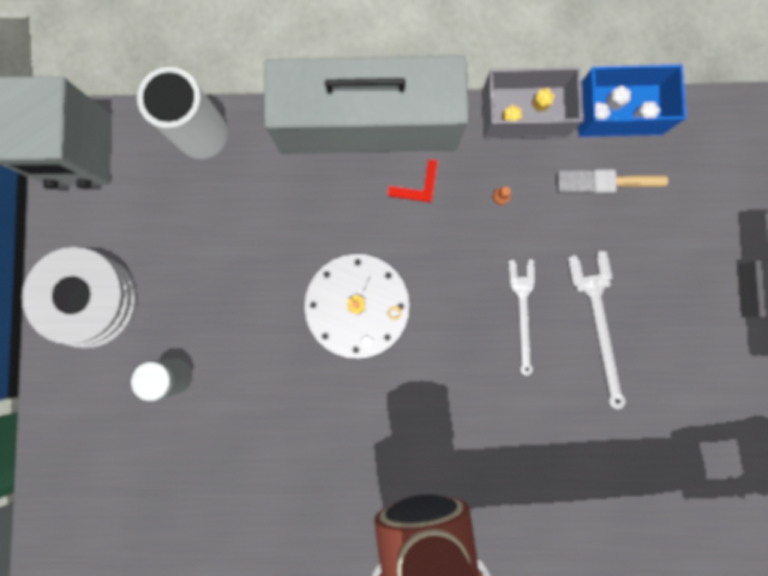

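View pics/scene0.png

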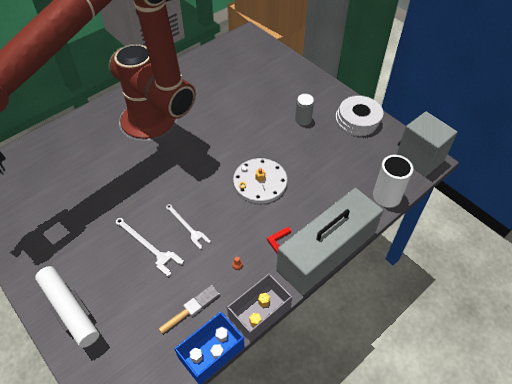

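Run:
```python
from h import *
t=cv2.imread('pics/top0.png'); s=cv2.imread('pics/scene0.png')
def ang(n,m):
    return
hsv=cv2.cvtColor(t,cv2.COLOR_BGR2HSV)
m=((hsv[...,2]>165)&(hsv[...,1]<40)).astype(np.uint8)
cs,_=cv2.findContours(m,cv2.RETR_EXTERNAL,cv2.CHAIN_APPROX_NONE)
for c in cs:
    A=cv2.contourArea(c)
    if A<150: continue
    (u,v),(w,h),a=cv2.minAreaRect(c); e=cv2.minEnclosingCircle(c); print(A,(u,v),(w,h),a,at('top',(u,v),.012),e)
    if 500<A and 330<u<450:
        p=np.array([at('top',x[0].astype(float),.012)[:2] for x in c]); pc=p.mean(0); 
        r=cv2.minAreaRect(p.astype(np.float32)); print(' world rect',r)
a=cv2.resize(t[165:245,195:280],None,fx=7,fy=7,interpolation=cv2.INTER_CUBIC)
b=cv2.resize(s[150:210,225:295],None,fx=8,fy=8,interpolation=cv2.INTER_CUBIC)
cv2.imwrite('pics/c.png',a); cv2.imwrite('pics/d.png',b)
```

```text
513.5 (99.5, 254.0) (26.0, 25.0) 90.0 [0.39922559 0.50576708 0.012     ] ((99.69298553466797, 254.04971313476562), 13.324777603149414)
532.5 (347.5, 211.5) (77.0, 17.0) 90.0 [ 0.50458143 -0.1755774   0.012     ] ((347.5, 211.2142791748047), 38.94340515136719)
 world rect ((0.5058736801147461, -0.17584548890590668), (0.04688617214560509, 0.2117520421743393), 87.93346405029297)
3785.5 (237.5, 203.5) (69.0, 69.0) 90.0 [0.53127846 0.12691858 0.012     ] ((237.60635375976562, 203.8383026123047), 35.275611877441406)
922.5 (400.8000183105469, 220.39999389648438) (105.90019226074219, 26.29616355895996) 79.69515228271484 [ 0.47817348 -0.31951216  0.012     ] ((399.7714538574219, 220.30966186523438), 53.3563232421875)
 world rect ((0.48038679361343384, -0.3214663863182068), (0.28607168793678284, 0.07230693101882935), 8.585391998291016)
3477.0 (49.37248229980469, 199.8892822265625) (71.19125366210938, 66.60355377197266) 55.00798034667969 [0.54966302 0.64740201 0.012     ] ((51.75527572631836, 198.2882843017578), 37.05614471435547)
432.0 (391.5, 120.0) (14.0, 37.0) 90.0 [ 0.75884343 -0.30783751  0.012     ] ((391.8243103027344, 120.5), 18.98971939086914)
445.0 (351.12261962890625, 70.39115142822266) (21.12608528137207, 45.63233947753906) 87.0643310546875 [ 0.90473504 -0.20063481  0.012     ] ((351.0, 70.0), 24.69827651977539)
32585.0 (255.5, 52.0) (104.0, 511.0) 90.0 [0.96472842 0.07009807 0.012     ] ((255.5, 52.0), 260.73797607421875)
```

View pics/c.png

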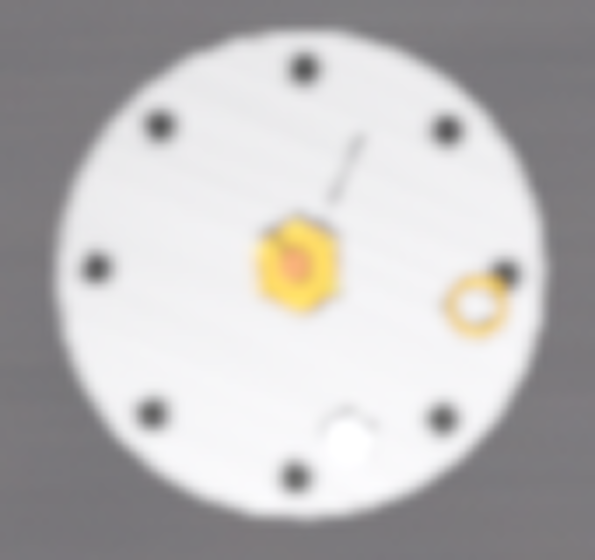

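Run:
```python
from h import *
from scipy.spatial.transform import Rotation as R
f=lambda n:n
crop=lambda u,v:((u+.5)/7-.5+195,(v+.5)/7-.5+165)
print('flange',at('top',(237.6,203.8),.022), 'circle',np.mean([at('top',crop(*p),.022) for p in[(303,69),(296,478),(96,268),(505,273),(159,126),(443,419),(447,130),(152,414)]],0))
a,b=at('top',crop(331,203),.022),at('top',crop(361,137),.022);
print('line',a,b,np.degrees(np.arctan2(b[1]-a[1],b[0]-a[0])))
hx=[at('top',crop(*p),.055)[:2] for p in[(302,214),(340,235),(340,290),(302,312),(258,290),(258,235)]]
c=np.mean(hx,0);print('nut',c,[np.round(np.r_[np.linalg.norm(h-c),np.degrees(np.arctan2(*(h-c)[::-1]))],3) for h in hx])
print('ferrule',at('top',crop(476,305),.03),'snut',at('top',crop(348,438),.036))
t=cv2.imread('pics/top0.png');hsv=cv2.cvtColor(t,cv2.COLOR_BGR2HSV)
m=((hsv[...,2]>150)&(hsv[...,1]<40)).astype(np.uint8)
P=[at('top',(float(u),float(v)),.012) for v in range(205,260) for u in range(385,420) if m[v,u]]
P=np.array(P)[:,:2]; vx,vy,x0,y0=cv2.fitLine(P.astype(np.float32),cv2.DIST_HUBER,0,.001,.001).ravel()
print('handle',vx,vy,x0,y0,np.degrees(np.arctan2(vy,vx)))
Q=np.array([at('top',(float(u),float(v)),.012)[:2] for v in range(155,280) for u in range(372,425) if m[v,u]])
d=np.array([vx,vy])*np.sign(vx); s=(Q-[x0,y0])@d; n=(Q-[x0,y0])@[-d[1],d[0]]
print(s.min(),s.max(),n.min(),n.max()); tail=np.array([x0,y0])+d*s.min()
print('origin from tail',tail+d*.1485,'jaw',tail+d*.2635)
r=R.from_euler('xyz',env.get_obs()['ee_rot']).as_matrix();print(r, np.degrees(np.arctan2(r[1,1],r[0,1])))
```

```text
flange [0.52994941 0.12618391 0.022     ] circle [0.53121973 0.12661038 0.022     ]
line [0.55787544 0.11415358 0.022     ] [0.58372086 0.10201643 0.022     ] -25.155008025368694
nut [0.53286426 0.12504313] [array([ 0.018, -3.032]), array([ 1.8000e-02, -5.6193e+01]), array([ 1.80000e-02, -1.25228e+02]), array([ 1.90000e-02, -1.78351e+02]), array([1.9000e-02, 1.2228e+02]), array([1.9000e-02, 5.5824e+01])]
ferrule [0.51670507 0.05816071 0.03      ] snut [0.46626791 0.10830394 0.036     ]
handle 0.98808587 0.15390351 0.4468363 -0.32629633 8.853209
-0.10958434467542895 0.1775168319414659 -0.03856549638732508 0.03583714627589103
origin from tail [ 0.4852883  -0.32030707] jaw [ 0.59891818 -0.30260817]
[[-2.07206674e-04  2.39426595e-01 -9.70914447e-01]
 [ 1.77488614e-03 -9.70912850e-01 -2.39426581e-01]
 [-9.99998403e-01 -1.77287338e-03 -2.23775325e-04]] -76.14727775370024
```

View pics/d.png

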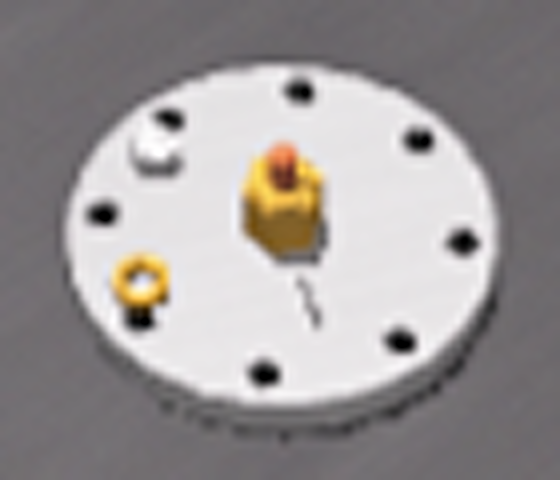

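Emit:
{"fn": "servo_tool", "kwargs": {
  "targets": [
    {"delta_pos": [0.381,0.733,-0.05],"twist": [0,0,106]},
    {"delta_pos": [0.381,0.733,-0.05],"twist": [0,0,106]},
    {"delta_pos": [0.381,0.733,-0.05],"twist": [0,0,106]},
    {"delta_pos": [0.381,0.733,-0.05],"twist": [0,0,106]},
    {"delta_pos": [0.381,0.733,-0.05],"twist": [0,0,106]},
    {"delta_pos": [0.381,0.733,-0.05],"twist": [0,0,106]},
    {"delta_pos": [0.381,0.733,-0.05],"twist": [0,0,106]},
    {"delta_pos": [0.381,0.733,-0.05],"twist": [0,0,106]}
  ],
  "jaw": 0.056
}}

```text
time: 0.9
tcp_pos: [0.334, -0.2505, 0.2066]
ee_rot: [2.472, 1.571, 0.777]
wrist_force: [0.8, 0.9, 0.3]
gripper_width: 0.0558
```

Emit:
{"fn": "servo_tool", "kwargs": {
  "targets": [
    {"delta_pos": [0.197,0.376,-0.06],"twist": [0,0,37.3]},
    {"delta_pos": [0.197,0.376,-0.06],"twist": [0,0,37.3]},
    {"delta_pos": [0.197,0.376,-0.06],"twist": [0,0,37.3]},
    {"delta_pos": [0.197,0.376,-0.06],"twist": [0,0,37.3]},
    {"delta_pos": [0.197,0.376,-0.06],"twist": [0,0,37.3]},
    {"delta_pos": [0.197,0.376,-0.06],"twist": [0,0,37.3]},
    {"delta_pos": [0.197,0.376,-0.06],"twist": [0,0,37.3]},
    {"delta_pos": [0.197,0.376,-0.06],"twist": [0,0,37.3]}
  ]
}}

```text
time: 1.7
tcp_pos: [0.5179, 0.1005, 0.1505]
ee_rot: [-1.389, 1.57, -2.438]
wrist_force: [0.4, -0.6, 1.0]
gripper_width: 0.0561
```

```bash
cat >> h.py <<'E'
from scipy.spatial.transform import Rotation as R
def st():
    o=env.get_obs(); r=R.from_euler('xyz',o['ee_rot']).as_matrix()
    print(round(o['time'],2),'tcp',o['tcp_pos'].round(4),'yaw',np.degrees(np.arctan2(r[1,1],r[0,1])).round(2),'x',r[:,0].round(3),'F',o['wrist_force'].round(1),'M',o['moment'].round(2),'w',round(o['gripper_width'],4),'j',o['joints'].round(2))
E
python3 -c "
from h import *
st()"
```

```text
1.7 tcp [0.5179 0.1005 0.1505] yaw 29.95 x [-0. -0. -1.] F [ 0.4 -0.6  1. ] M [ 0.   -0.02  0.01] w 0.0561 j [ 0.05 -0.12  1.92 -0.    1.34 -0.47]
```

Emit:
{"fn": "servo_tool", "kwargs": {
  "targets": [
    {"delta_pos": [0.011,0.022,0.0],"twist": [0,0,0]},
    {"delta_pos": [0.011,0.022,0],"twist": [0,0,0]},
    {"delta_pos": [0.011,0.022,0],"twist": [0,0,0]}
  ]
}}

```text
time: 2.0
tcp_pos: [0.5282, 0.1204, 0.1505]
ee_rot: [-1.721, 1.569, -2.769]
wrist_force: [-0.8, 0.4, -0.2]
gripper_width: 0.0561
```

```bash
python3 -c "
from h import *
st(); s=save('scene','s1.png'); s=cv2.imread('pics/s1.png'); cv2.imwrite('pics/s1c.png',cv2.resize(s[110:210,210:310],None,fx=6,fy=6,interpolation=cv2.INTER_CUBIC))
for z in(.055,.074): print(proj('scene',np.array([.5315,.126,z])))"
```

```text
2.0 tcp [0.5282 0.1204 0.1505] yaw 29.97 x [-0.001 -0.001 -1.   ] F [-0.8  0.4 -0.2] M [ 0.01 -0.02  0.02] w 0.0561 j [ 0.09 -0.08  1.88 -0.    1.34 -0.44]
[259.48790089 172.41661328]
[259.52085155 168.92155953]
```

View pics/s1c.png

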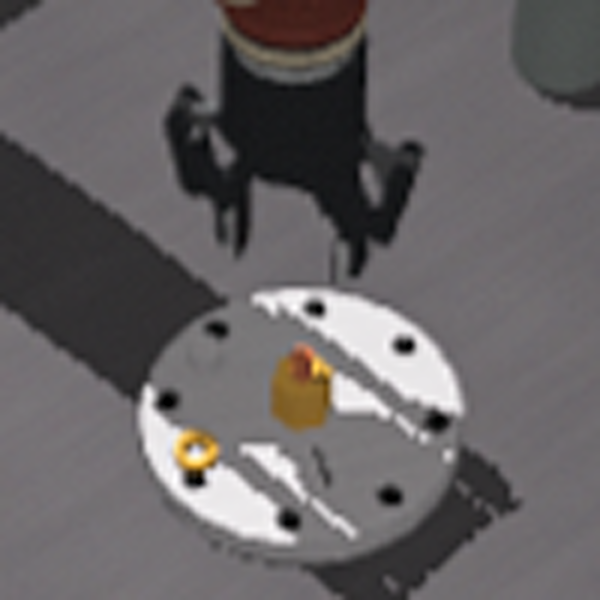

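Emit:
{"fn": "servo_tool", "kwargs": {
  "targets": [
    {"delta_pos": [0.003,0.0045,-0.04],"twist": [0,0,0]},
    {"delta_pos": [0.003,0.0045,-0.08],"twist": [0,0,0]},
    {"delta_pos": [0.003,0.0045,-0.11],"twist": [0,0,0]},
    {"delta_pos": [0.003,0.0045,-0.118],"twist": [0,0,0]},
    {"delta_pos": [0.003,0.0045,-0.118],"twist": [0,0,0]},
    {"delta_pos": [0.003,0.0045,-0.118],"twist": [0,0,0]}
  ]
}}

```text
time: 2.65
tcp_pos: [0.5329, 0.1243, 0.0351]
ee_rot: [1.122, 1.568, 0.072]
wrist_force: [1.0, -0.7, 1.1]
gripper_width: 0.0561
```

Emit:
{"fn": "servo_tool", "kwargs": {
  "targets": [
    {"delta_pos": [0,0,0],"twist": [0,0,0]},
    {"delta_pos": [0,0,0],"twist": [0,0,0]},
    {"delta_pos": [0,0,0],"twist": [0,0,0]},
    {"delta_pos": [0,0,0],"twist": [0,0,0]},
    {"delta_pos": [0,0,0],"twist": [0,0,0]}
  ],
  "jaw": 0.025,
  "grip_force": 30
}}

```text
time: 3.15
tcp_pos: [0.5329, 0.1246, 0.0356]
ee_rot: [0.737, 1.568, -0.311]
wrist_force: [-2.0, -2.3, 6.0]
gripper_width: 0.0313
```

```bash
python3 -c "
from h import *
st()"
```

```text
3.15 tcp [0.5329 0.1246 0.0356] yaw 29.96 x [ 0.003 -0.001 -1.   ] F [-2.  -2.3  6. ] M [-0.26  0.39  0.1 ] w 0.0313 j [ 0.09  0.07  1.94 -0.    1.12 -0.43]
```

Emit:
{"fn": "servo_tool", "kwargs": {
  "targets": [
    {"delta_pos": [0,0,0],"twist": [0,0,-7]},
    {"delta_pos": [0,0,0],"twist": [0,0,-14]},
    {"delta_pos": [0,0,0],"twist": [0,0,-21]},
    {"delta_pos": [0,0,0],"twist": [0,0,-28]},
    {"delta_pos": [0,0,0],"twist": [0,0,-35]},
    {"delta_pos": [0,0,0],"twist": [0,0,-41]},
    {"delta_pos": [0,0,0],"twist": [0,0,-44]},
    {"delta_pos": [0,0,0],"twist": [0,0,-44]}
  ]
}}

```text
time: 3.95
tcp_pos: [0.5328, 0.1246, 0.0356]
ee_rot: [1.43, 1.568, -0.387]
wrist_force: [-3.9, -2.2, 6.6]
gripper_width: 0.0319
```

```bash
python3 -c "
from h import *
st()"
```

```text
3.95 tcp [0.5328 0.1246 0.0356] yaw -14.11 x [ 0.002 -0.001 -1.   ] F [-3.9 -2.2  6.6] M [-0.34  0.46 -0.08] w 0.0319 j [ 0.09  0.07  1.94 -0.    1.13  0.34]
```

Emit:
{"fn": "servo_tool", "kwargs": {
  "targets": [
    {"delta_pos": [0,0,0],"twist": [0,0,-1]},
    {"delta_pos": [0,0,0],"twist": [0,0,-2]},
    {"delta_pos": [0,0,0],"twist": [0,0,-3]},
    {"delta_pos": [0,0,0],"twist": [0,0,-4]},
    {"delta_pos": [0,0,0],"twist": [0,0,-4.5]}
  ]
}}

```text
time: 4.45
tcp_pos: [0.5328, 0.1246, 0.0356]
ee_rot: [1.453, 1.568, -0.442]
wrist_force: [-2.4, -1.9, 6.9]
gripper_width: 0.0315
```

```bash
python3 -c "
from h import *
st()"
```

```text
4.45 tcp [0.5328 0.1246 0.0356] yaw -18.55 x [ 0.002 -0.001 -1.   ] F [-2.4 -1.9  6.9] M [-0.26  0.51  0.23] w 0.0315 j [ 0.09  0.07  1.94 -0.    1.13  0.42]
```

Emit:
{"fn": "servo_tool", "kwargs": {
  "targets": [
    {"delta_pos": [0,0,0],"twist": [0,0,-1]},
    {"delta_pos": [0,0,0],"twist": [0,0,-2]},
    {"delta_pos": [0,0,0],"twist": [0,0,-3]}
  ]
}}

```text
time: 4.75
tcp_pos: [0.5328, 0.1245, 0.0356]
ee_rot: [1.507, 1.568, -0.441]
wrist_force: [-3.1, -1.2, 6.6]
gripper_width: 0.0317
```

```bash
python3 -c "
from h import *
st()"
```

```text
4.75 tcp [0.5328 0.1245 0.0356] yaw -21.57 x [ 0.002 -0.001 -1.   ] F [-3.1 -1.2  6.6] M [-0.39  0.56  0.18] w 0.0317 j [ 0.09  0.07  1.94 -0.    1.13  0.47]
```

Emit:
{"fn": "servo_tool", "kwargs": {
  "targets": [
    {"delta_pos": [0,0,0],"twist": [0,0,-1]},
    {"delta_pos": [0,0,0],"twist": [0,0,-2]}
  ]
}}

```text
time: 4.95
tcp_pos: [0.5328, 0.1245, 0.0356]
ee_rot: [1.544, 1.568, -0.438]
wrist_force: [-3.5, -1.6, 6.3]
gripper_width: 0.0315
```

```bash
python3 -c "
from h import *
st()"
```

```text
4.95 tcp [0.5328 0.1245 0.0356] yaw -23.57 x [ 0.002 -0.001 -1.   ] F [-3.5 -1.6  6.3] M [-0.4  0.5  0.2] w 0.0315 j [ 0.09  0.07  1.94 -0.    1.13  0.51]
```

Emit:
{"fn": "servo_tool", "kwargs": {
  "targets": [
    {"delta_pos": [0,0,0],"twist": [0,0,-1]},
    {"delta_pos": [0,0,0],"twist": [0,0,-2]}
  ]
}}

```text
time: 5.15
tcp_pos: [0.5328, 0.1246, 0.0356]
ee_rot: [1.579, 1.568, -0.438]
wrist_force: [-2.7, -2.7, 7.0]
gripper_width: 0.0319
```

```bash
python3 -c "
from h import *
st()"
```

```text
5.15 tcp [0.5328 0.1246 0.0356] yaw -25.57 x [ 0.002 -0.001 -1.   ] F [-2.7 -2.7  7. ] M [-0.36  0.51  0.22] w 0.0319 j [ 0.09  0.07  1.94 -0.    1.13  0.54]
```

Emit:
{"fn": "servo_tool", "kwargs": {
  "targets": [
    {"delta_pos": [0,0,0],"twist": [0,0,-1]},
    {"delta_pos": [0,0,0],"twist": [0,0,-2]}
  ]
}}

```text
time: 5.35
tcp_pos: [0.5327, 0.1245, 0.0356]
ee_rot: [1.531, 1.568, -0.52]
wrist_force: [-2.8, -1.0, 6.6]
gripper_width: 0.0317
```

```bash
python3 -c "
from h import *
st()"
```

```text
5.35 tcp [0.5327 0.1245 0.0356] yaw -27.54 x [ 0.002 -0.001 -1.   ] F [-2.8 -1.   6.6] M [-0.34  0.58  0.55] w 0.0317 j [ 0.09  0.07  1.94 -0.    1.13  0.58]
```

Emit:
{"fn": "servo_tool", "kwargs": {
  "targets": [
    {"delta_pos": [0,0,0],"twist": [0,0,-1]},
    {"delta_pos": [0,0,0],"twist": [0,0,-2]}
  ]
}}

```text
time: 5.55
tcp_pos: [0.5327, 0.1245, 0.0356]
ee_rot: [1.47, 1.568, -0.614]
wrist_force: [-2.5, -1.9, 7.1]
gripper_width: 0.0314
```

```bash
python3 -c "
from h import *
st(); save('top','t2.png'); t=cv2.imread('pics/t2.png'); cv2.imwrite('pics/t2c.png',cv2.resize(t[165:245,195:280],None,fx=7,fy=7,interpolation=cv2.INTER_CUBIC))"
```

```text
5.55 tcp [0.5327 0.1245 0.0356] yaw -29.44 x [ 0.002 -0.002 -1.   ] F [-2.5 -1.9  7.1] M [-0.35  0.54  0.84] w 0.0314 j [ 0.09  0.07  1.94 -0.    1.13  0.61]
```

Emit:
{"fn": "servo_tool", "kwargs": {
  "targets": [
    {"delta_pos": [0,0,0],"twist": [0,0,1]},
    {"delta_pos": [0,0,0],"twist": [0,0,1]},
    {"delta_pos": [0,0,0],"twist": [0,0,1]}
  ]
}}

```text
time: 5.9
tcp_pos: [0.5327, 0.1246, 0.0356]
ee_rot: [1.601, 1.568, -0.468]
wrist_force: [-2.6, -2.3, 6.0]
gripper_width: 0.0314
```

Emit:
{"fn": "servo_tool", "kwargs": {
  "targets": [
    {"delta_pos": [0,0,0],"twist": [0,0,0]},
    {"delta_pos": [0,0,0],"twist": [0,0,0]},
    {"delta_pos": [0,0,0],"twist": [0,0,0]},
    {"delta_pos": [0,0,0.04],"twist": [0,0,0]},
    {"delta_pos": [0,0,0.08],"twist": [0,0,0]},
    {"delta_pos": [0,0,0.12],"twist": [0,0,0]},
    {"delta_pos": [0,0,0.15],"twist": [0,0,0]}
  ],
  "jaw": 0.056
}}

```text
time: 6.6
tcp_pos: [0.5323, 0.125, 0.1861]
ee_rot: [2.189, 1.568, 0.12]
wrist_force: [0.5, -0.1, 0.5]
gripper_width: 0.0559
```

```bash
python3 -c "
from h import *
st()"
```

```text
6.6 tcp [0.5323 0.125  0.1861] yaw -28.58 x [ 0.003  0.    -1.   ] F [ 0.5 -0.1  0.5] M [ 0.   -0.01 -0.03] w 0.0559 j [ 0.09 -0.1   1.84  0.    1.4   0.59]
```

Emit:
{"fn": "servo_tool", "kwargs": {
  "targets": [
    {"delta_pos": [-0.047,-0.445,-0.05],"twist": [0,0,127.5]},
    {"delta_pos": [-0.047,-0.445,-0.05],"twist": [0,0,127.5]},
    {"delta_pos": [-0.047,-0.445,-0.05],"twist": [0,0,127.5]},
    {"delta_pos": [-0.047,-0.445,-0.05],"twist": [0,0,127.5]},
    {"delta_pos": [-0.047,-0.445,-0.05],"twist": [0,0,127.5]},
    {"delta_pos": [-0.047,-0.445,-0.05],"twist": [0,0,127.5]},
    {"delta_pos": [-0.047,-0.445,-0.05],"twist": [0,0,127.5]},
    {"delta_pos": [-0.047,-0.445,-0.05],"twist": [0,0,127.5]}
  ]
}}

```text
time: 7.4
tcp_pos: [0.494, -0.2353, 0.1428]
ee_rot: [0.942, 1.57, -0.035]
wrist_force: [0.6, 1.2, 0.3]
gripper_width: 0.0561
```

```bash
python3 -c "
from h import *
st(); save('top','t3.png'); t=cv2.imread('pics/t3.png'); cv2.imwrite('pics/t3c.png',cv2.resize(t[165:245,195:280],None,fx=7,fy=7,interpolation=cv2.INTER_CUBIC))"
```

```text
7.4 tcp [ 0.494  -0.2353  0.1428] yaw 34.05 x [ 0.001 -0.    -1.   ] F [0.6 1.2 0.3] M [-0.02 -0.06 -0.04] w 0.0561 j [-0.58 -0.06  1.88  0.    1.32 -1.18]
```

View pics/t3c.png

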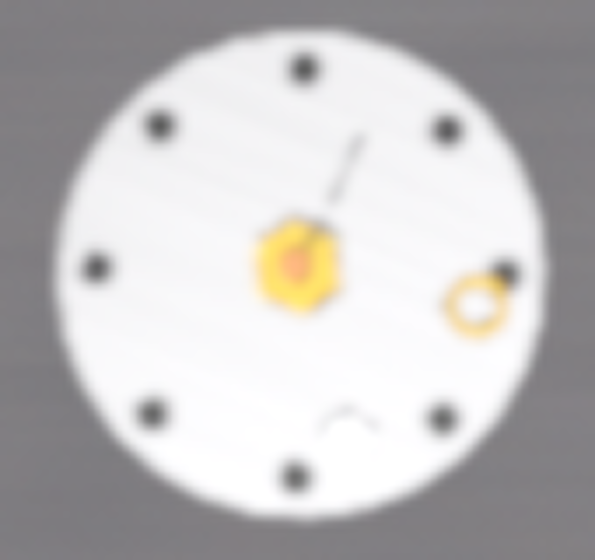

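Emit:
{"fn": "servo_tool", "kwargs": {
  "targets": [
    {"delta_pos": [-0.005,-0.05,-0.03],"twist": [0,0,58.8]},
    {"delta_pos": [-0.005,-0.05,-0.03],"twist": [0,0,58.8]},
    {"delta_pos": [-0.005,-0.05,-0.03],"twist": [0,0,58.8]},
    {"delta_pos": [-0.005,-0.05,-0.03],"twist": [0,0,58.8]},
    {"delta_pos": [-0.005,-0.05,-0.03],"twist": [0,0,58.8]},
    {"delta_pos": [-0.005,-0.05,-0.03],"twist": [0,0,58.8]},
    {"delta_pos": [-0.005,-0.05,-0.03],"twist": [0,0,58.8]},
    {"delta_pos": [-0.005,-0.05,-0.03],"twist": [0,0,58.8]}
  ]
}}

```text
time: 8.25
tcp_pos: [0.4894, -0.2833, 0.1128]
ee_rot: [2.117, 1.57, 2.161]
wrist_force: [-0.1, 0.2, 0.1]
gripper_width: 0.0561
```

```bash
python3 -c "
from h import *
st();st()"
```

```text
8.25 tcp [ 0.4894 -0.2833  0.1128] yaw 92.48 x [-0.  0. -1.] F [-0.1  0.2  0.1] M [-0.   -0.01  0.04] w 0.0561 j [-0.66  0.02  1.86  0.    1.27 -2.27]
8.25 tcp [ 0.4894 -0.2833  0.1128] yaw 92.48 x [-0.  0. -1.] F [-0.1  0.2  0.1] M [-0.   -0.01  0.04] w 0.0561 j [-0.66  0.02  1.86  0.    1.27 -2.27]
```

Emit:
{"fn": "servo_tool", "kwargs": {
  "targets": [
    {"delta_pos": [-0.0044,-0.037,-0.03],"twist": [0,0,6.4]},
    {"delta_pos": [-0.0044,-0.037,-0.07],"twist": [0,0,6.4]},
    {"delta_pos": [-0.0044,-0.037,-0.1],"twist": [0,0,6.4]},
    {"delta_pos": [-0.0044,-0.037,-0.108],"twist": [0,0,6.4]},
    {"delta_pos": [-0.0044,-0.037,-0.108],"twist": [0,0,6.4]},
    {"delta_pos": [-0.0044,-0.037,-0.108],"twist": [0,0,6.4]}
  ]
}}

```text
time: 8.85
tcp_pos: [0.4861, -0.3213, 0.0066]
ee_rot: [-0.87, 1.568, -0.715]
wrist_force: [0.5, -0.6, 0.6]
gripper_width: 0.0559
```

Emit:
{"fn": "servo_tool", "kwargs": {
  "targets": [
    {"delta_pos": [0,0,0],"twist": [0,0,0]},
    {"delta_pos": [0,0,0],"twist": [0,0,0]},
    {"delta_pos": [0,0,0],"twist": [0,0,0]},
    {"delta_pos": [0,0,0],"twist": [0,0,0]},
    {"delta_pos": [0,0,0],"twist": [0,0,0]},
    {"delta_pos": [0,0,0],"twist": [0,0,0]}
  ],
  "jaw": 0.01,
  "grip_force": 80
}}

```text
time: 9.45
tcp_pos: [0.4862, -0.3217, 0.0071]
ee_rot: [-0.916, 1.568, -0.761]
wrist_force: [-0.9, 0.0, 6.9]
gripper_width: 0.0148
```

```bash
python3 -c "
from h import *
st()"
```

```text
9.45 tcp [ 0.4862 -0.3217  0.0071] yaw 98.9 x [ 0.002 -0.002 -1.   ] F [-0.9  0.   6.9] M [ 0.03  0.18 -0.14] w 0.0148 j [-0.71  0.2   1.86 -0.    1.08 -2.44]
```

Emit:
{"fn": "servo_tool", "kwargs": {
  "targets": [
    {"delta_pos": [0,0,0],"twist": [0,0,0]},
    {"delta_pos": [0,0,0],"twist": [0,0,0]},
    {"delta_pos": [0,0,-0.004],"twist": [0,0,0]},
    {"delta_pos": [0,0,-0.004],"twist": [0,0,0]},
    {"delta_pos": [0,0,-0.004],"twist": [0,0,0]}
  ],
  "jaw": 0.05
}}

```text
time: 9.95
tcp_pos: [0.4847, -0.3203, 0.0003]
ee_rot: [2.254, 1.57, 2.409]
wrist_force: [-0.1, 0.1, -0.4]
gripper_width: 0.0504
```

Emit:
{"fn": "servo_tool", "kwargs": {
  "targets": [
    {"delta_pos": [0,0,0],"twist": [0,0,0]},
    {"delta_pos": [0,0,0],"twist": [0,0,0]},
    {"delta_pos": [0,0,0],"twist": [0,0,0]},
    {"delta_pos": [0,0,0],"twist": [0,0,0]},
    {"delta_pos": [0,0,0],"twist": [0,0,0]},
    {"delta_pos": [0,0,0],"twist": [0,0,0]}
  ],
  "jaw": 0.012,
  "grip_force": 60
}}

```text
time: 10.55
tcp_pos: [0.4852, -0.3208, 0.0013]
ee_rot: [-0.91, 1.57, -0.755]
wrist_force: [-0.5, -0.4, 1.5]
gripper_width: 0.0162
```

```bash
python3 -c "
from h import *
st()"
```

```text
10.55 tcp [ 0.4852 -0.3208  0.0013] yaw 98.92 x [ 0. -0. -1.] F [-0.5 -0.4  1.5] M [-0.02  0.08  0.02] w 0.0162 j [-0.71  0.2   1.86 -0.    1.07 -2.44]
```

Emit:
{"fn": "servo_tool", "kwargs": {
  "targets": [
    {"delta_pos": [0,0,0.02],"twist": [0,0,0]},
    {"delta_pos": [0,0,0.05],"twist": [0,0,0]},
    {"delta_pos": [0,0,0.08],"twist": [0,0,0]},
    {"delta_pos": [0,0,0.1],"twist": [0,0,0]},
    {"delta_pos": [0,0,0.1],"twist": [0,0,0]}
  ]
}}

```text
time: 11.05
tcp_pos: [0.4865, -0.3218, 0.1037]
ee_rot: [-0.865, 1.565, -0.709]
wrist_force: [0.2, -0.5, -2.5]
gripper_width: 0.0162
```

```bash
python3 -c "
from h import *
st(); save('scene','s4.png'); t=cv2.imread('pics/s4.png'); cv2.imwrite('pics/s4c.png',cv2.resize(t[110:310,50:250],None,fx=3,fy=3,interpolation=cv2.INTER_CUBIC))"
```

```text
11.05 tcp [ 0.4865 -0.3218  0.1037] yaw 98.93 x [ 0.004 -0.004 -1.   ] F [ 0.2 -0.5 -2.5] M [-0.04 -0.01  0.02] w 0.0162 j [-0.71  0.06  1.82  0.    1.25 -2.44]
```

View pics/s4c.png

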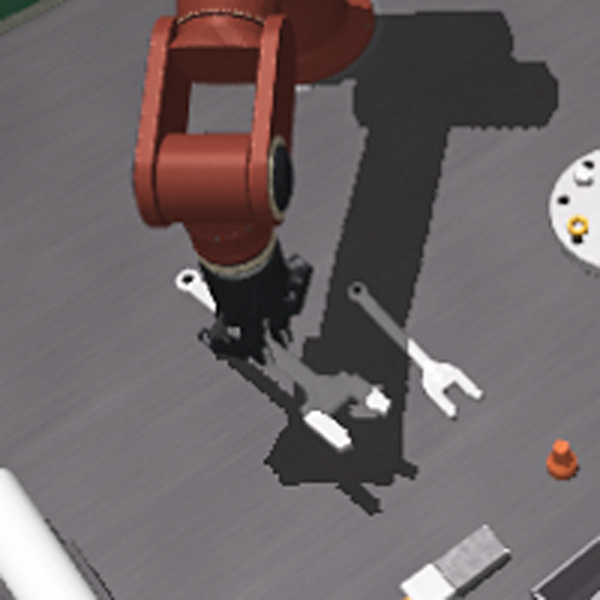

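Emit:
{"fn": "servo_tool", "kwargs": {
  "targets": [
    {"delta_pos": [-0.006,0.02,0],"twist": [0,0,0]},
    {"delta_pos": [-0.014,0.05,0],"twist": [0,0,-1]},
    {"delta_pos": [-0.025,0.09,0],"twist": [0,0,-1]},
    {"delta_pos": [-0.036,0.13,0],"twist": [0,0,-2]},
    {"delta_pos": [-0.047,0.17,0],"twist": [0,0,-3]},
    {"delta_pos": [-0.058,0.21,0],"twist": [0,0,-3.9]},
    {"delta_pos": [-0.069,0.25,0],"twist": [0,0,-3.9]},
    {"delta_pos": [-0.08,0.29,0],"twist": [0,0,-3.9]}
  ]
}}

```text
time: 11.9
tcp_pos: [0.4025, -0.0287, 0.098]
ee_rot: [2.744, 1.566, 2.831]
wrist_force: [1.1, 0.7, -3.7]
gripper_width: 0.0164
```

Emit:
{"fn": "servo_tool", "kwargs": {
  "targets": [
    {"delta_pos": [-0.011,0.04,0],"twist": [0,0,0]},
    {"delta_pos": [-0.022,0.08,0],"twist": [0,0,0]},
    {"delta_pos": [-0.03,0.11,0],"twist": [0,0,0]},
    {"delta_pos": [-0.036,0.13,0],"twist": [0,0,0]},
    {"delta_pos": [-0.039,0.143,0],"twist": [0,0,0]},
    {"delta_pos": [-0.039,0.143,0],"twist": [0,0,0]},
    {"delta_pos": [-0.039,0.143,0],"twist": [0,0,0]}
  ]
}}

```text
time: 12.6
tcp_pos: [0.3648, 0.1122, 0.0991]
ee_rot: [-3.0, 1.567, -2.911]
wrist_force: [0.1, -0.8, -2.7]
gripper_width: 0.016
```

```bash
python3 -c "
from h import *
st(); save('top','t5.png'); t=cv2.imread('pics/t5.png'); cv2.imwrite('pics/t5c.png',cv2.resize(t[150:300,180:330],None,fx=4,fy=4,interpolation=cv2.INTER_CUBIC))"
```

```text
12.6 tcp [0.3648 0.1122 0.0991] yaw 95.07 x [-0.003 -0.001 -1.   ] F [ 0.1 -0.8 -2.7] M [ 0.01  0.04 -0.03] w 0.016 j [ 0.1  -0.47  2.28 -0.    1.33 -1.56]
```

View pics/t5c.png

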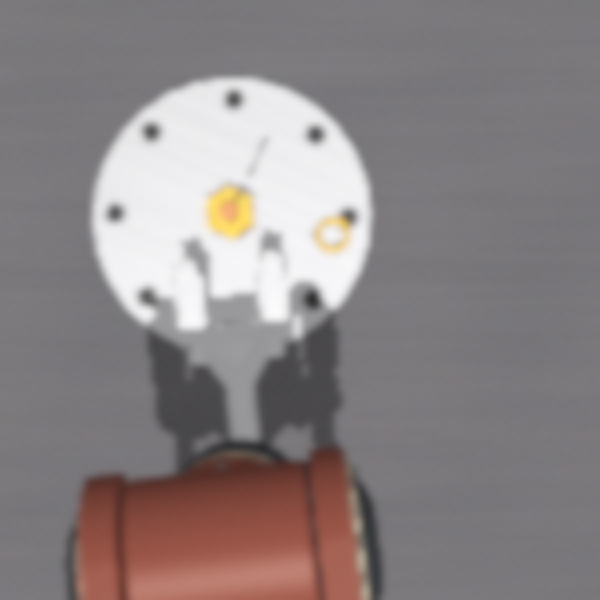

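```bash
python3 -c "
from h import *
cr=lambda u,v:((u+.5)/4-.5+180,(v+.5)/4-.5+150)
for n,p in dict(lt=(190,255),rt=(271,248),l1=(207,275),r1=(258,275),lo=(174,290),ro=(289,285),ba=(232,296),hl=(222,400),hr=(258,400)).items(): print(n,at('top',cr(*p),.11).round(4))
print(at('top',cr(229,211),.074))
"
```

```text
lt [0.5021 0.1485 0.11  ]
rt [0.5057 0.0979 0.11  ]
l1 [0.4896 0.138  0.11  ]
r1 [0.4891 0.1063 0.11  ]
lo [0.4806 0.1586 0.11  ]
ro [0.4826 0.0871 0.11  ]
ba [0.4763 0.1226 0.11  ]
hl [0.4125 0.1295 0.11  ]
hr [0.4122 0.1073 0.11  ]
[0.53111369 0.12559297 0.074     ]
```

Emit:
{"fn": "servo_tool", "kwargs": {
  "targets": [
    {"delta_pos": [0,-0.001,-0.02],"twist": [0,0,0]},
    {"delta_pos": [0,-0.001,-0.045],"twist": [0,0,0]},
    {"delta_pos": [0,-0.001,-0.057],"twist": [0,0,0]},
    {"delta_pos": [0,-0.001,-0.057],"twist": [0,0,0]},
    {"delta_pos": [0,-0.001,-0.057],"twist": [0,0,0]}
  ]
}}

```text
time: 13.15
tcp_pos: [0.3663, 0.1111, 0.0442]
ee_rot: [-2.327, 1.571, -2.24]
wrist_force: [0.3, 0.2, -3.0]
gripper_width: 0.0161
```

```bash
python3 -c "
from h import *
st(); save('scene','s6.png'); t=cv2.imread('pics/s6.png'); cv2.imwrite('pics/s6c.png',cv2.resize(t[120:220,200:300],None,fx=6,fy=6,interpolation=cv2.INTER_CUBIC))"
```

```text
13.15 tcp [0.3663 0.1111 0.0442] yaw 94.98 x [-0. -0. -1.] F [ 0.3  0.2 -3. ] M [-0.02  0.02  0.04] w 0.0161 j [ 0.1  -0.38  2.32 -0.    1.2  -1.56]
```

View pics/s6c.png

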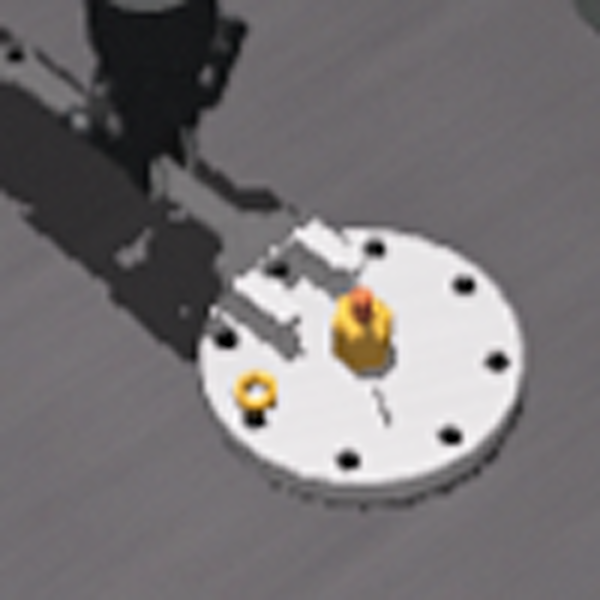

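Emit:
{"fn": "servo_tool", "kwargs": {
  "targets": [
    {"delta_pos": [0.01,0.001,-0.003],"twist": [0,0,0]},
    {"delta_pos": [0.02,0.002,-0.003],"twist": [0,0,0]},
    {"delta_pos": [0.028,0.0024,-0.003],"twist": [0,0,0]},
    {"delta_pos": [0.034,0.003,-0.003],"twist": [0,0,0]},
    {"delta_pos": [0.034,0.003,-0.003],"twist": [0,0,0]}
  ]
}}

```text
time: 13.7
tcp_pos: [0.4013, 0.1145, 0.0418]
ee_rot: [-0.002, 1.569, 0.085]
wrist_force: [-0.1, -0.6, -3.4]
gripper_width: 0.0162
```

```bash
python3 -c "
from h import *
st()"
```

```text
13.7 tcp [0.4013 0.1145 0.0418] yaw 95.02 x [ 0.002  0.    -1.   ] F [-0.1 -0.6 -3.4] M [-0.02  0.08  0.03] w 0.0162 j [ 0.1  -0.27  2.24 -0.    1.17 -1.56]
```

Emit:
{"fn": "servo_tool", "kwargs": {
  "targets": [
    {"delta_pos": [0.004,0.0004,0],"twist": [0,0,0]},
    {"delta_pos": [0.008,0.0007,0],"twist": [0,0,0]},
    {"delta_pos": [0.012,0.001,0],"twist": [0,0,0]},
    {"delta_pos": [0.016,0.0014,0],"twist": [0,0,0]},
    {"delta_pos": [0.016,0.0014,0],"twist": [0,0,0]}
  ]
}}

```text
time: 14.2
tcp_pos: [0.4166, 0.1158, 0.0411]
ee_rot: [-0.057, 1.57, 0.031]
wrist_force: [0.2, 0.1, -3.4]
gripper_width: 0.016
```

```bash
python3 -c "
from h import *
st()"
```

```text
14.2 tcp [0.4166 0.1158 0.0411] yaw 95.01 x [ 0.  0. -1.] F [ 0.2  0.1 -3.4] M [-0.    0.04  0.03] w 0.016 j [ 0.1  -0.22  2.21 -0.    1.16 -1.56]
```

```bash
python3 -c "
import numpy as np
v=np.array([-.1152,-.0097])
P=lambda d:(lambda a:np.array([np.cos(a)*v[0]+np.sin(a)*v[1],-np.sin(a)*v[0]+np.cos(a)*v[1]]))(np.radians(d))
for b,ds in((0,range(5,41,5)),(40,range(45,81,5)),(80,(84,88,92,96,97,98,100))):
  print(b,[(d-b,(P(d)-P(b)).round(4).tolist()) for d in ds])"
```

```text
0 [(5, [-0.0004, 0.0101]), (10, [0.0001, 0.0202]), (15, [0.0014, 0.0301]), (20, [0.0036, 0.04]), (25, [0.0067, 0.0496]), (30, [0.0106, 0.0589]), (35, [0.0153, 0.0678]), (40, [0.0207, 0.0763])]
40 [(5, [0.0062, 0.008]), (10, [0.013, 0.0154]), (15, [0.0205, 0.0222]), (20, [0.0285, 0.0283]), (25, [0.037, 0.0337]), (30, [0.046, 0.0383]), (35, [0.0553, 0.0421]), (40, [0.0649, 0.0451])]
80 [(4, [0.0079, 0.0018]), (8, [0.0158, 0.003]), (12, [0.0239, 0.0037]), (16, [0.032, 0.0038]), (17, [0.034, 0.0038]), (18, [0.036, 0.0037]), (20, [0.04, 0.0034])]
```

Emit:
{"fn": "servo_tool", "kwargs": {
  "targets": [
    {"delta_pos": [-0.0004,0.0101,0],"twist": [0,0,-5]},
    {"delta_pos": [0.0001,0.0202,0],"twist": [0,0,-10]},
    {"delta_pos": [0.0014,0.0301,0],"twist": [0,0,-15]},
    {"delta_pos": [0.0036,0.04,0],"twist": [0,0,-20]},
    {"delta_pos": [0.0067,0.0496,0],"twist": [0,0,-25]},
    {"delta_pos": [0.0106,0.0589,0],"twist": [0,0,-30]},
    {"delta_pos": [0.0153,0.0678,0],"twist": [0,0,-35]},
    {"delta_pos": [0.0207,0.0763,0],"twist": [0,0,-40]}
  ]
}}

```text
time: 15.0
tcp_pos: [0.4369, 0.1912, 0.0406]
ee_rot: [-0.974, 1.567, -1.586]
wrist_force: [0.8, -4.9, -3.1]
gripper_width: 0.0162
```

```bash
python3 -c "
from h import *
st(); save('top','t7.png'); t=cv2.imread('pics/t7.png'); cv2.imwrite('pics/t7c.png',cv2.resize(t[150:270,180:300],None,fx=5,fy=5,interpolation=cv2.INTER_CUBIC))"
```

```text
15.0 tcp [0.4369 0.1912 0.0406] yaw 54.94 x [-0.    -0.004 -1.   ] F [ 0.8 -4.9 -3.1] M [-0.85 -0.13  0.53] w 0.0162 j [ 0.26 -0.1   2.1  -0.    1.14 -0.7 ]
```

View pics/t7c.png

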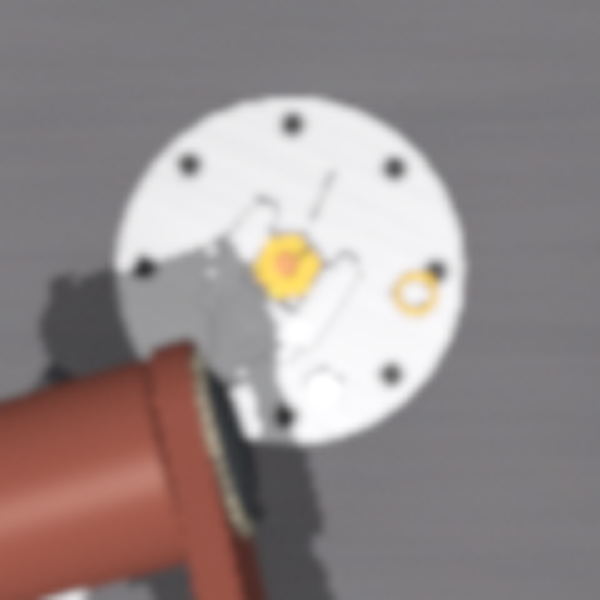

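Emit:
{"fn": "servo_tool", "kwargs": {
  "targets": [
    {"delta_pos": [0.0062,0.008,0],"twist": [0,0,-5]},
    {"delta_pos": [0.013,0.0154,0],"twist": [0,0,-10]},
    {"delta_pos": [0.0205,0.0222,0],"twist": [0,0,-15]},
    {"delta_pos": [0.0285,0.0283,0],"twist": [0,0,-20]},
    {"delta_pos": [0.037,0.0337,0],"twist": [0,0,-25]},
    {"delta_pos": [0.046,0.0383,0],"twist": [0,0,-30]},
    {"delta_pos": [0.0553,0.0421,0],"twist": [0,0,-35]},
    {"delta_pos": [0.0649,0.0451,0],"twist": [0,0,-40]}
  ]
}}

```text
time: 15.85
tcp_pos: [0.5011, 0.2369, 0.0404]
ee_rot: [-1.215, 1.568, -2.523]
wrist_force: [-1.5, -2.2, -2.3]
gripper_width: 0.0161
```

Emit:
{"fn": "servo_tool", "kwargs": {
  "targets": [
    {"delta_pos": [0.0079,0.0018,0],"twist": [0,0,-4]},
    {"delta_pos": [0.0158,0.003,0],"twist": [0,0,-8]},
    {"delta_pos": [0.0199,0.0034,0],"twist": [0,0,-10]},
    {"delta_pos": [0.0199,0.0034,0],"twist": [0,0,-10]}
  ]
}}

```text
time: 16.25
tcp_pos: [0.5213, 0.2406, 0.0406]
ee_rot: [-1.583, 1.57, -3.064]
wrist_force: [-0.7, 0.8, -3.0]
gripper_width: 0.016
```

```bash
python3 -c "
from h import *
st(); save('top','t8.png'); t=cv2.imread('pics/t8.png'); cv2.imwrite('pics/t8c.png',cv2.resize(t[165:245,195:280],None,fx=7,fy=7,interpolation=cv2.INTER_CUBIC))"
```

```text
16.25 tcp [0.5213 0.2406 0.0406] yaw 5.15 x [-0.001 -0.    -1.   ] F [-0.7  0.8 -3. ] M [0.13 0.15 0.51] w 0.016 j [0.3  0.13 1.87 0.   1.14 0.21]
```

View pics/t8c.png

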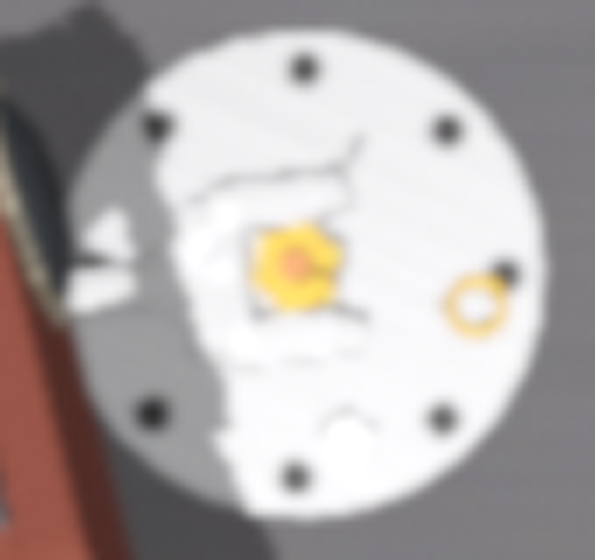

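Emit:
{"fn": "servo_tool", "kwargs": {
  "targets": [
    {"delta_pos": [0.004,0.0003,0],"twist": [0,0,-2]},
    {"delta_pos": [0.0081,0.0005,0],"twist": [0,0,-4]},
    {"delta_pos": [0.0101,0.0005,0],"twist": [0,0,-5]},
    {"delta_pos": [0.0101,0.0005,0],"twist": [0,0,-5]},
    {"delta_pos": [0.0061,0.0004,0],"twist": [0,0,-3]},
    {"delta_pos": [0.001,0.0001,0],"twist": [0,0,-1]},
    {"delta_pos": [0.001,0.0001,0],"twist": [0,0,-1]}
  ]
}}

```text
time: 17.0
tcp_pos: [0.5237, 0.2408, 0.0416]
ee_rot: [1.699, 1.567, 0.199]
wrist_force: [4.2, 0.4, -3.3]
gripper_width: 0.0161
```

```bash
python3 -c "
from h import *
st()"
```

```text
17.0 tcp [0.5237 0.2408 0.0416] yaw 4.05 x [ 0.004  0.001 -1.   ] F [ 4.2  0.4 -3.3] M [ 0.2  -0.67  0.39] w 0.0161 j [ 0.3   0.13  1.87 -0.    1.14  0.23]
```

Emit:
{"fn": "servo_tool", "kwargs": {
  "targets": [
    {"delta_pos": [0,0,-0.006],"twist": [0,0,0]},
    {"delta_pos": [0,0,-0.011],"twist": [0,0,0]},
    {"delta_pos": [0,0,-0.016],"twist": [0,0,0]},
    {"delta_pos": [0,0,-0.016],"twist": [0,0,0]}
  ]
}}

```text
time: 17.4
tcp_pos: [0.5224, 0.2411, 0.0244]
ee_rot: [-2.598, 1.57, 2.184]
wrist_force: [1.5, 3.6, 2.6]
gripper_width: 0.0163
```

```bash
python3 -c "
from h import *
st(); save('top','t9.png'); t=cv2.imread('pics/t9.png'); cv2.imwrite('pics/t9c.png',cv2.resize(t[165:245,195:280],None,fx=7,fy=7,interpolation=cv2.INTER_CUBIC))"
```

```text
17.4 tcp [0.5224 0.2411 0.0244] yaw 4.02 x [-0.     0.001 -1.   ] F [1.5 3.6 2.6] M [ 0.18 -0.18  0.3 ] w 0.0163 j [0.3  0.15 1.87 0.   1.11 0.23]
```

View pics/t9c.png

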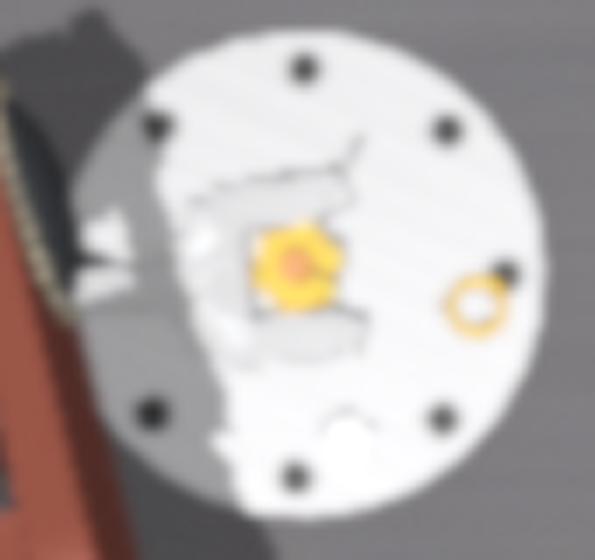

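Emit:
{"fn": "servo_tool", "kwargs": {
  "targets": [
    {"delta_pos": [0,0,0],"twist": [0,0,0]},
    {"delta_pos": [0,0,0],"twist": [0,0,0]},
    {"delta_pos": [0,0,0],"twist": [0,0,0]},
    {"delta_pos": [0,0,0.03],"twist": [0,0,0]},
    {"delta_pos": [0,0,0.07],"twist": [0,0,0]},
    {"delta_pos": [0,0.02,0.11],"twist": [0,0,0]},
    {"delta_pos": [-0.03,0.05,0.13],"twist": [0,0,0]},
    {"delta_pos": [-0.06,0.08,0.15],"twist": [0,0,0]}
  ],
  "jaw": 0.045
}}

```text
time: 18.25
tcp_pos: [0.4626, 0.3211, 0.1768]
ee_rot: [1.97, 1.569, 0.467]
wrist_force: [-0.1, 0.8, 0.1]
gripper_width: 0.0447
```

Emit:
{"fn": "servo_tool", "kwargs": {
  "targets": [
    {"delta_pos": [-0.04,0.04,0.05],"twist": [0,0,0]},
    {"delta_pos": [-0.08,0.08,0.1],"twist": [0,0,0]},
    {"delta_pos": [-0.1,0.1,0.1],"twist": [0,0,0]},
    {"delta_pos": [-0.1,0.1,0.1],"twist": [0,0,0]},
    {"delta_pos": [-0.1,0.1,0.1],"twist": [0,0,0]}
  ]
}}

```text
time: 18.75
tcp_pos: [0.3613, 0.4228, 0.2777]
ee_rot: [2.332, 1.567, 0.835]
wrist_force: [0.8, 0.0, 0.6]
gripper_width: 0.0451
```

```bash
python3 -c "
from h import *
st(); save('top','t10.png'); t=cv2.imread('pics/t10.png'); a=cv2.resize(t[165:245,195:280],None,fx=6,fy=6,interpolation=cv2.INTER_CUBIC)
s=save('scene','s10.png'); s=cv2.imread('pics/s10.png')[110:230,210:310]; b=cv2.resize(s,(400,480),interpolation=cv2.INTER_CUBIC)
cv2.imwrite('pics/f.png',cv2.resize(np.hstack([a,b]),None,fx=.87,fy=.87))"
```

```text
18.75 tcp [0.3613 0.4228 0.2777] yaw 4.23 x [ 0.003  0.003 -1.   ] F [0.8 0.  0.6] M [ 0.03 -0.03  0.06] w 0.0451 j [ 0.73 -0.14  1.72  0.    1.55  0.66]
```

Run:
```python
from h import *
c=np.array([.532,.1255])
for f in('top0','t3','t7','t8','t9','t10'):
    g=cv2.imread(f'pics/{f}.png').astype(np.float32)[...,2]
    A=np.arange(-180,180,3); v=[]
    for a in A:
        s=0
        for r in(.009,.011,.013):
            u=proj('top',np.r_[c+r*np.array([np.cos(np.radians(a)),np.sin(np.radians(a))]),.055]); s+=cv2.getRectSubPix(g,(1,1),(float(u[0]),float(u[1])))[0,0]/3
        v.append(s)
    v=np.array(v); k=np.argsort(v)[:9]; w=v.max()-v; m=np.abs((A-A[v.argmin()]+180)%360-180)<25
    print(f,'min at',A[v.argmin()],'mean',round(float((w*A)[m].sum()/w[m].sum()),1))
a=cv2.imread('pics/t9.png').astype(int)[165:245,212:280];b=cv2.imread('pics/t10.png').astype(int)[165:245,212:280]
print('diff nut region',np.abs(a-b)[30:50,15:40].mean(), 'flange right',np.abs(a-b)[:,50:].mean())
t=cv2.imread('pics/t10.png'); hsv=cv2.cvtColor(t,cv2.COLOR_BGR2HSV); m=(hsv[...,2]>150)&(hsv[...,1]<40)
for u in range(150,205,6):
    q=np.where(m[150:240,u])[0]; print(u, (q.min()+150,q.max()+150) if len(q) else None,end=' ')
```

```text
top0 min at 39 mean 38.3
t3 min at -24 mean -24.5
t7 min at -51 mean -51.1
t8 min at -108 mean -107.5
t9 min at -111 mean -111.8
t10 min at -111 mean -111.7
diff nut region 4.953333333333333 flange right 3.1425925925925924
150 (np.int64(209), np.int64(218)) 156 (np.int64(209), np.int64(216)) 162 (np.int64(209), np.int64(215)) 168 (np.int64(208), np.int64(215)) 174 (np.int64(207), np.int64(214)) 180 (np.int64(206), np.int64(213)) 186 (np.int64(206), np.int64(212)) 192 (np.int64(205), np.int64(212)) 198 (np.int64(204), np.int64(211)) 204 (np.int64(192), np.int64(215))
```

Emit:
{"fn": "servo_tool", "kwargs": {
  "targets": [
    {"delta_pos": [0,0,0],"twist": [0,0,0]},
    {"delta_pos": [0,0,0],"twist": [0,0,0]},
    {"delta_pos": [0,0,0],"twist": [0,0,0]},
    {"delta_pos": [0,0,0],"twist": [0,0,0]},
    {"delta_pos": [0,0,0],"twist": [0,0,0]}
  ]
}}

```text
time: 19.35
tcp_pos: [0.3628, 0.4204, 0.2747]
ee_rot: [-0.788, 1.57, -2.29]
wrist_force: [-0.3, 0.4, 0.9]
gripper_width: 0.0451
```

```bash
python3 -c "
from h import *
a=cv2.imread('pics/t10.png').astype(int); save('top','t11.png'); b=cv2.imread('pics/t11.png').astype(int); print('max diff spanner/nut',np.abs(a-b)[165:245,140:280].max()); st(); print(env.hand_in())"
```

```text
max diff spanner/nut 29
19.4 tcp [0.3627 0.4205 0.2748] yaw 3.99 x [-0. -0. -1.] F [-1.4  0.   0.4] M [-0.03  0.01  0.07] w 0.0449 j [ 0.72 -0.14  1.72 -0.    1.55  0.66]
the job is handed in; nothing more can be done
None
```

I ran the nut finger-tight with the fingers, then tightened it with the large spanner by about 87° (target 90°, allowed 73–107°). The job was handed in at about 19.4 s of the 69 s allowed; no verdict was reported.

- **Finger-tight:** I turned the nut until the resisting moment rose from about 0.2 to 0.8 N m. A picture then showed the nut's mark in line with the flange's line, both at about -24.5°.
- **Quarter turn:** the spanner slid onto the nut without measurable force. I swung it clockwise, backed it off within its free play, lowered it close to the flange's face and released it. The nut's mark measured about -112° both before and after release, so it did not slacken. The mark readings are good to only a few degrees.
- **End state:** the gripper was clear of everything, at 0.27 m height. The spanner lies on the nut, pointing towards +y. I took it as still because two pictures about 0.6 s apart differed by at most 29 grey levels around it. I put that down to image noise or moving shadow, but did not confirm it.

**Not checked:** I could not view the last picture because the 12-picture limit was reached, so the final checks were numeric only. I did not measure the spanner's final height or the other objects' final positions. Nothing I saw in the earlier pictures suggested they had moved.

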